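# Find and seat the loose paint-pot cover

## Robot

A 6-joint arm with a two-finger parallel gripper is mounted at the origin on the work surface. World frame = base frame: x ahead of the robot, y to its left, z up, the work surface at z = 0. Lengths are in m, angles in rad, forces in N, time in s.
With the tool pointing down it reaches from about 0.2 to 0.875 m from the base axis. Payload 3.4 kg.
Tool frame: the origin (TCP) lies between the finger pads; the fingertips stand r.nose_length ahead of it and the grasp point (between the pads) lies 11 mm behind it (r.nose_length is the distance from the TCP to the fingertips, in m); z points along the fingers, y is the line along which they close (so a half turn about z gives the same grasp; the last joint's range is limited). The gripper opens to 94 mm and grips with 3 to 60 N. Pads are 16 mm wide; open, the fingers measure 119 mm over their backs; the gripper's body (75 mm by 177 mm) begins 78 mm behind the grasp point.
Start: joints at [1.102, 0.276, 1.505, -0, 1.361, -0.121], TCP at [0.196, 0.541, 0.213] pointing down, gripper open.
Joint ranges: [-2.89, 2.89], [-0.75, 2.08], [0.22, 2.7], [-1.18, 4.32], [0.11, 2.71], [-2.7, 2.7]. Speed limits (rad/s): [2.57, 2.57, 3.14, 3.14, 3.14, 3.14].

## Interface

Orientations are given as a unit quaternion [w, x, y, z].
In Python, from plant import r gives the robot as it stands. Calls block until the motion is done:
- r.move_to(position, orientation): joint-space move of the TCP to a pose.
- r.move_l(position, rot=None, vel=0.15, guard=None): straight line of the TCP; rot=None keeps the orientation; vel is the mean speed in m/s. With guard (N) it stops when the force on the tool has changed by that much, and returns True; else False.
- r.movej(angles): joint-space move.
- r.gripper_to(opening, f_grip=None): finger opening in m; f_grip is the grip in N (None keeps the last); returns when the fingers have stopped.
- r.hold(seconds).
- r.inverse_kinematics(position, orientation): joint angles nearest the present ones, or None.
- r.sense(): the state.
- r.snapshot(name): name is "side" or "top"; returns (picture, depth): 480x640x3 uint8, red, green, blue; 480x640 float32, m along the optical axis (not along the pixel's ray), 0 where there is no reading.
- r.get_calibration(name): a dict with "fx", "fy", "cx", "cy" (pixels), "D" ([k1, k2, p1, p2, k3] as OpenCV has them; the pictures are not rectified), "position" and "orientation" of the camera in the world. Camera axes: x right, y down, z forward; pixel columns grow to the right and rows downward; lengths in m; the calibration is good to about 2 mm. A picture is of the moment at which its call begins. get_calibration takes no time and is no camera call.
A pose or a line that the arm cannot do raises r.PlanningError and nothing moves.
- r.sign_off(): hands the job in; it is judged then, once.
Trained networks look in the newest picture that a camera, given by its name, has taken for a name from the list of things; names that differ only in an ending like _2 or _b are one class to them, and where a whole thing is asked for, a point or a joint stands for the part that bears it (a point fixed in the world has none). Each returns a list of dicts, best first, with "conf" (0 to 1); they miss things now and then, are a little off and sometimes report something else, mostly with a low value. They report only what shows in the picture. A call takes as long as a camera call.
- r.spot_in(name, camera): "centre" ([column, row] in pixels, amid what is visible of it).
- r.pinpoint(name, camera): "centre" ([column, row] in pixels: a listed point, or the origin of a listed thing).
The state is a dict: "t": time; "joints": joint angles; "dq": joint speeds; "joint_efforts": joint torques, N m; "ee_pos": TCP position; "tool_rot": TCP orientation; "wrist_force": force on the tool from outside, world axes, zero at the start; "torque": the same for the moment, N m; "opening": finger opening in m; "finger_force": force on a finger pad.
Only numpy, scipy, OpenCV 4.12 (cv2) and the standard library are available. Lean on these libraries where they do the work, as an engineer would, in place of code of your own. Each camera call takes 0.05 s, during which the arm holds its last target. There are 200 camera calls.

## Task

One of the five white covers on the round paint palette is not pushed fully home: it rocks when pressed near its edge. Press lightly near the edges of the covers with closed fingertips until you have found the one that rocks, then press that one down at its middle until it is fully seated and no longer rocks. Do not lift any cover off its pot, and leave the jar, tubes, brush and other things where they are.

Things in the scene. Friction and masses are not known exactly. Their poses are not given: they have to be found in the camera images.
- palette: fixed round aluminium palette, 270 mm diameter, 20 mm thick; origin under its centre, z up. Five fixed pots, 72 degrees apart on a circle of 85 mm radius, carry identical covers. Pots stand out by different amounts: cover height tells nothing. Four covers are seated (a press within 28 mm of the centre does not move them); one, any of the five, is loose. Sideways play of a cover: up to 2 mm
- cover_a: white round cover, 72 mm diameter, blue band, 50 g. Origin: centre of its seating face; z up; flat top 12 mm above, skirt 9 mm below. If loose: stands level 5 mm above its seat on a 10 mm wide stud; 1 to 5 N at 26 mm from its centre tips it about 0.18 rad (fingertips sink about 2.5 mm), and it levels again when let go; 10 to 15 N on its middle drives it 5 mm down to a hard stop, where it stays
- cover_b: white round cover, 72 mm diameter, blue band, 50 g. Origin: centre of its seating face; z up; flat top 12 mm above, skirt 9 mm below. If loose: stands level 5 mm above its seat on a 10 mm wide stud; 1 to 5 N at 26 mm from its centre tips it about 0.18 rad (fingertips sink about 2.5 mm), and it levels again when let go; 10 to 15 N on its middle drives it 5 mm down to a hard stop, where it stays
- cover_c: white round cover, 72 mm diameter, blue band, 50 g. Origin: centre of its seating face; z up; flat top 12 mm above, skirt 9 mm below. If loose: stands level 5 mm above its seat on a 10 mm wide stud; 1 to 5 N at 26 mm from its centre tips it about 0.18 rad (fingertips sink about 2.5 mm), and it levels again when let go; 10 to 15 N on its middle drives it 5 mm down to a hard stop, where it stays
- cover_d: white round cover, 72 mm diameter, blue band, 50 g. Origin: centre of its seating face; z up; flat top 12 mm above, skirt 9 mm below. If loose: stands level 5 mm above its seat on a 10 mm wide stud; 1 to 5 N at 26 mm from its centre tips it about 0.18 rad (fingertips sink about 2.5 mm), and it levels again when let go; 10 to 15 N on its middle drives it 5 mm down to a hard stop, where it stays
- cover_e: white round cover, 72 mm diameter, blue band, 50 g. Origin: centre of its seating face; z up; flat top 12 mm above, skirt 9 mm below. If loose: stands level 5 mm above its seat on a 10 mm wide stud; 1 to 5 N at 26 mm from its centre tips it about 0.18 rad (fingertips sink about 2.5 mm), and it levels again when let go; 10 to 15 N on its middle drives it 5 mm down to a hard stop, where it stays
- ink: small amber ink jar, 32 mm diameter, 45 mm tall, standing in the middle of the palette; origin under its centre
- tube_yellow: white paint tube with a yellow band, about 90 x 26 x 15 mm, lying to the right of the palette; origin under its middle
- tube_red: white paint tube with a red band, about 90 x 26 x 15 mm, lying to the right of the palette; origin under its middle
- brush: paint brush, 200 mm long, lying to the left of the palette; origin under its middle
- mug: blue mug, 80 mm diameter, 90 mm tall, to the left of the palette; origin under its centre
- stamp: wooden hand stamp, 50 x 50 mm foot, 55 mm tall, to the right of the palette; origin under its centre
- eraser: pale eraser, 55 x 24 x 13 mm, to the left of the palette; origin under its centre

How it is judged:
By the outcome, as a careful person would: the job done as asked, in the order asked, and still so for the second after the job is handed in, with the robot touching nothing.
It also fails if it takes over 61 s, if anything falls off the work surface, if the arm or the gripper's body presses on something with over 40 N, if the wrist force passes 120 N, or if a joint passes its speed limit or range.

## Working session

There is one attempt and no reset: what is moved stays moved. The work goes in short steps, each a Python script; the robot and the scene stay as the last script left them, time stands still between calls to the robot, and variables do not carry over. Pictures are saved under pics/ and viewed, at most 10 in all, crops included, and the job is handed in when it is done.

```bash
mkdir -p pics; cat > h.py <<'E'
import numpy as np, cv2
from scipy.spatial.transform import Rotation as R
from plant import r
def world(cam,px,d):
    c=r.get_calibration(cam);K=np.array([[c['fx'],0,c['cx']],[0,c['fy'],c['cy']],[0,0,1]])
    n=cv2.undistortPoints(np.array(px,float).reshape(-1,1,2),K,np.array(c['D'],float)).reshape(-1,2)
    p=np.c_[n,np.ones(len(n))]*np.reshape(d,(-1,1))
    q=c['orientation'];return R.from_quat([q[1],q[2],q[3],q[0]]).apply(p)+c['position']
E
python3 - <<'E'
from h import *
for cam in ('top','side'):
    im,d=r.snapshot(cam);cv2.imwrite(f'pics/{cam}0.png',im[:,:,::-1]);np.save(f'{cam}d.npy',d)
    for n in ('palette','cover_a','ink'):
        for o in r.spot_in(n,cam):
            c=o['centre'];u,v=int(c[0]),int(c[1]);dd=np.median(d[v-2:v+3,u-2:u+3])
            print(cam,n,round(o['conf'],2),np.round(c,1),world(cam,[c],[dd]).round(4))
s=r.sense();print(r.nose_length,s['t'],s['tool_rot'],s['wrist_force'],s['opening'])
E
```

```text
top palette 0.76 [306.9 251.1] [[0.5274 0.0167 0.0362]]
top palette 0.65 [183.3 259.7] [[0.5182 0.2598 0.0194]]
top cover_a 0.97 [266.5 229.6] [[0.5682 0.0919 0.0624]]
top cover_a 0.93 [347.8 226.7] [[ 0.5704 -0.0628  0.0579]]
top cover_a 0.81 [303.9 196.3] [[0.6298 0.0196 0.0657]]
top cover_a 0.73 [139.9 285.2] [[0.4708 0.3463 0.0127]]
top cover_a 0.68 [335.8 277.9] [[ 0.4735 -0.0366  0.0602]]
top cover_a 0.62 [283.2 282.2] [[0.4682 0.0623 0.0633]]
top ink 0.63 [309. 242.] [[0.5422 0.0121 0.0651]]
side palette 0.67 [267.2 147.1] [[0.4682 0.3387 0.0112]]
side cover_a 0.94 [275. 267.] [[ 0.4669 -0.0387  0.0615]]
side cover_a 0.92 [358.  234.5] [[0.6229 0.0134 0.065 ]]
side cover_a 0.86 [330.4 278.7] [[ 0.5604 -0.0721  0.0576]]
side cover_a 0.82 [270.2 222.6] [[0.4643 0.0631 0.063 ]]
side cover_a 0.66 [321.7 205.4] [[0.5658 0.0954 0.0624]]
side ink 0.89 [311.8 244.9] [[0.5361 0.     0.0643]]
0.008 0.4 [-3.85292417e-05  1.73003640e-01  9.84921182e-01 -6.45925122e-05] [ 0.95740349  0.49461979 -0.12179522] 0.09420059170594236
```

View pics/top0.png

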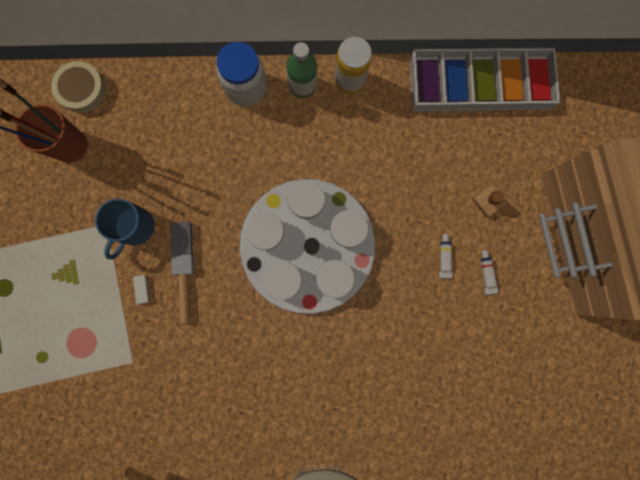

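View pics/side0.png

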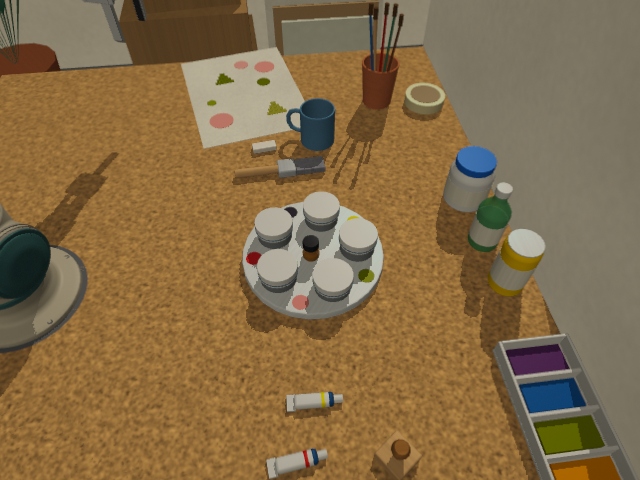

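The top view shows the five covers at about (266,230), (306,198), (350,228), (336,278) and (283,280). This matches the detections, and (140,285) is false. Next I refine the centres with a pentagon fit.

```bash
python3 - <<'E'
from h import *
from scipy.optimize import least_squares
g=np.array([[.566,.0935],[.565,-.0675],[.626,.0165],[.470,-.0375],[.466,.0625]]);tops=[.0624,.0578,.0654,.0608,.0632]
est={}
for cam in('top','side'):
    d=np.load(cam+'d.npy');v,u=np.nonzero(d>0);P=world(cam,np.c_[u,v],d[v,u])
    L=[]
    for c,z in zip(g,tops):
        k=(np.hypot(*(P[:,:2]-c).T)<.045)&(abs(P[:,2]-z)<.005);Q=P[k]
        (x,y),rad=cv2.minEnclosingCircle((Q[:,:2]*1000).astype(np.float32))
        L.append([x/1000,y/1000,np.median(Q[:,2])]);print(cam,k.sum(),np.round(L[-1],4),round(rad,1),Q[:,:2].mean(0).round(4))
    est[cam]=np.array(L)
E_=(est['top']+est['side'])/2
a0=np.arctan2(*(E_[:,:2]-E_[:,:2].mean(0)).T[::-1]);k=np.round((a0-a0[0])/(2*np.pi/5))
f=lambda p:np.c_[p[0]+.085*np.cos(p[2]+k*2*np.pi/5),p[1]+.085*np.sin(p[2]+k*2*np.pi/5)]
s=least_squares(lambda p:(f(p)-E_[:,:2]).ravel(),[*E_[:,:2].mean(0),a0[0]])
print(s.x,(f(s.x)-E_[:,:2]).round(4));C=np.c_[f(s.x),E_[:,2]];print(C.round(4));np.save('C.npy',C);np.save('pc.npy',s.x[:2])
print([r.sense()['wrist_force'].round(2) if 0 else np.round(r.sense()['wrist_force'],2) for _ in range(3)])
E
```

```text
top 1117 [0.5677 0.0963 0.0627] 35.9 [0.5675 0.096 ]
top 1087 [ 0.5688 -0.0655  0.058 ] 35.9 [ 0.5685 -0.0652]
top 1090 [0.6271 0.0157 0.0656] 36.0 [0.6265 0.0157]
top 1122 [ 0.4739 -0.0353  0.0606] 35.9 [ 0.4737 -0.0352]
top 1142 [0.4731 0.0648 0.0629] 35.9 [0.4731 0.0646]
side 845 [0.5648 0.0979 0.0629] 37.3 [0.5642 0.0953]
side 1151 [ 0.5661 -0.0634  0.0581] 37.1 [ 0.5653 -0.0656]
side 976 [0.6236 0.0181 0.0656] 37.0 [0.6232 0.0154]
side 1111 [ 0.471  -0.0336  0.0608] 36.6 [ 0.4705 -0.0355]
side 903 [0.4707 0.0659 0.0632] 37.0 [0.4696 0.0643]
[0.54069118 0.01609333 1.2648611 ] [[ 0.      0.    ]
 [ 0.0002 -0.0001]
 [ 0.0004 -0.0001]
 [-0.0002  0.    ]
 [-0.0004  0.0001]]
[[ 0.5663  0.0971  0.0628]
 [ 0.5676 -0.0645  0.0581]
 [ 0.6257  0.0168  0.0656]
 [ 0.4723 -0.0344  0.0607]
 [ 0.4715  0.0655  0.063 ]]
[array([ 0.96,  0.49, -0.12]), array([ 0.96,  0.49, -0.12]), array([ 0.96,  0.49, -0.12])]
```

```bash
cat >> h.py <<'E'
def quat(yaw): # tool down, tool y along direction yaw (mod pi)
    best=None
    for a in (yaw,yaw+np.pi):
        y=np.array([np.cos(a),np.sin(a),0]);z=np.array([0,0,-1.]);q=R.from_matrix(np.c_[np.cross(y,z),y,z]).as_quat()
        yield [q[3],q[0],q[1],q[2]]
def go(p,yaw):
    now=np.array(r.sense()['joints']);c=[(r.inverse_kinematics(p,q),q) for q in quat(yaw)]
    j,q=min([x for x in c if x[0] is not None],key=lambda x:np.abs(np.array(x[0])-now).max());r.move_to(p,q)
def probe(i):
    C=np.load('C.npy');pc=np.load('pc.npy');c=C[i];u=(c[:2]-pc)/.085
    xy=c[:2]+.026*u; nl=r.nose_length; tan=np.arctan2(u[1],u[0])+np.pi/2
    go([*xy,c[2]+nl+.03],tan)
    r.move_l([*xy,c[2]+nl+.006],vel=.08); r.hold(.2)
    f0=r.sense()['wrist_force'][2]; log=[]
    hit=r.move_l([*xy,c[2]+nl-.004],vel=.008,guard=.7)
    z=r.sense()['ee_pos'][2];zc=z
    for k in range(8):
        log.append((round((zc-z)*1e3,2),round(r.sense()['wrist_force'][2]-f0,2)))
        if log[-1][1]>3.5 or not hit: break
        z0=r.sense()['ee_pos'][2]; r.move_l([*xy,zc-.0005*(k+1)],vel=.01,guard=3); z=r.sense()['ee_pos'][2]
    r.move_l([*xy,c[2]+nl+.03],vel=.1)
    print(i,hit,'contact dz',round((zc-nl-c[2])*1e3,2),log,'t',round(r.sense()['t'],2),flush=True)
E
python3 - <<'E'
from h import *
r.gripper_to(0.0,10);print(r.sense()['opening'],r.sense()['t'])
probe(0)
E
```

```text
0.0003316966636783197 1.8167
0 True contact dz 0.59 [(np.float64(0.0), np.float64(4.01))] t 5.72
```

```bash
python3 - <<'E'
from h import *
for i in (2,1): probe(i)
E
```

```text
2 True contact dz 0.56 [(np.float64(0.0), np.float64(4.04))] t 8.59
1 True contact dz -2.34 [(np.float64(0.0), np.float64(2.08)), (np.float64(0.2), np.float64(2.91)), (np.float64(0.48), np.float64(4.57))] t 12.17
```

Cover 1 sank about 2.9 mm under light force, while covers 0 and 2 were solid. I'll press cover 1 at its middle, then probe its edge again.

```bash
python3 - <<'E'
from h import *
C=np.load('C.npy');c=C[1];nl=r.nose_length;pc=np.load('pc.npy');u=c[:2]-pc
go([*c[:2],c[2]+nl+.02],np.arctan2(u[1],u[0])+np.pi/2)
r.move_l([*c[:2],c[2]+nl+.004],vel=.08);r.hold(.2);f0=r.sense()['wrist_force'][2]
h=r.move_l([*c[:2],c[2]+nl-.009],vel=.01,guard=20);s=r.sense()
print(h,'dz',round((s['ee_pos'][2]-nl-c[2])*1e3,2),s['wrist_force'][2]-f0)
r.hold(.3);s=r.sense();print('dz',round((s['ee_pos'][2]-nl-c[2])*1e3,2),s['wrist_force'][2]-f0)
r.move_l([*c[:2],c[2]+nl+.03],vel=.1)
c[2]-=.005;np.save('C.npy',C);probe(1)
E
```

```text
True dz -4.6 4.889325326433974
dz -4.6 5.471197147433157
1 True contact dz 0.37 [(np.float64(0.0), np.float64(5.09))] t 16.88
```

The edge is now solid and 5 mm lower. I'll check a second edge and take a picture with the arm clear.

```bash
python3 - <<'E'
from h import *
C=np.load('C.npy');c=C[1];nl=r.nose_length;pc=np.load('pc.npy');u=(c[:2]-pc)/.085;t=np.array([u[1],-u[0]])
xy=c[:2]+.026*t
go([*xy,c[2]+nl+.03],np.arctan2(u[1],u[0]))
r.move_l([*xy,c[2]+nl+.005],vel=.08);r.hold(.2)
h=r.move_l([*xy,c[2]+nl-.004],vel=.008,guard=.7);s=r.sense();print(h,(s['ee_pos'][2]-nl-c[2])*1e3)
r.move_l([*xy,c[2]+nl+.06],vel=.15)
r.movej([1.102,.276,1.505,0,1.361,-.121]);r.hold(.3)
im,_=r.snapshot('side');cv2.imwrite('pics/side1.png',im[:,:,::-1])
im,d=r.snapshot('top');v,uu=np.nonzero(d>0);P=world('top',np.c_[uu,v],d[v,uu])
for k in C:
    Q=P[(np.hypot(*(P[:,:2]-k[:2]).T)<.03)];q=Q[abs(Q[:,2]-k[2])<.006]
    print(np.median(q[:,2]).round(4),np.linalg.lstsq(np.c_[q[:,:2],np.ones(len(q))],q[:,2],rcond=None)[0][:2].round(3))
print(r.sense()['t'])
E
```

```text
True 0.35261393382381157
0.0628 [ 0.001 -0.004]
0.0531 [ 0.002 -0.003]
0.0656 [0.004 0.005]
0.0607 [0.004 0.001]
0.0629 [-0.003 -0.007]
23.075
```

View pics/side1.png

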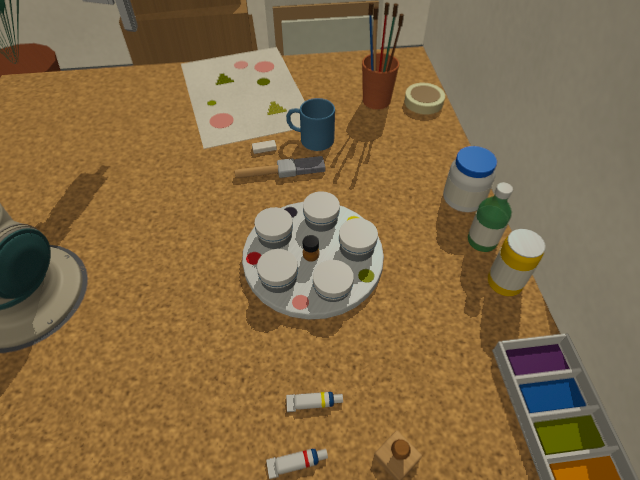

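The picture shows the pressed cover at (333,280), now lower and level. The jar (311,248), tubes, brush and the rest have not moved.

```bash
python3 -c "
from plant import r
print(r.sign_off())"
```

```text
the job is handed in; nothing more can be done
None
```

The loose cover was the one at about (0.568, -0.065) m; I pressed it about 5 mm down until it seated, it no longer rocks at either edge I re-tested, nothing else moved in the final picture, and I handed the job in at about 23 s.

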